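# Try the lid stay of the tool case

### The arm

A 6-joint arm with a two-finger parallel gripper is mounted at the origin on a cart in front of the work surface, level with it; the furniture and walls round the work are solid. World frame = base frame: x ahead of the robot, y to its left, z up, the work surface at z = 0. Lengths are in mm, angles in rad, forces in N, time in s.
With the tool pointing down it reaches from about 350 to 850 mm from the base axis. Payload 8.1 kg.
Tool frame: the origin (TCP) lies between the finger pads; the fingertips stand 22 mm ahead of it and the grasp point (between the pads) lies 3 mm ahead of it; z points along the fingers, y is the line along which they close (so a half turn about z gives the same grasp; the last joint's range is limited). The gripper opens to 93 mm and grips with 3 to 60 N. Pads are 15 mm wide; open, the fingers measure 128 mm over their backs; the gripper's body (75 mm by 188 mm) begins 65 mm behind the grasp point.
Start: joints at [-1.309, 0.13, 1.488, -0, 1.523, -0.085], TCP at [203.954, -564.277, 240.635] pointing down, gripper open.
Joint ranges: [-2.96, 2.96], [-0.89, 2.26], [0.02, 2.5], [-1.34, 4.48], [0, 2.73], [-2.66, 2.66]. Speed limits (rad/s): [2.39, 2.39, 2.79, 3.14, 3.14, 3.14].

### API

Orientations are given as a rotation vector (axis times angle).
In Python, from workcell import * gives the robot as it stands.
- The arm moves only by the tool drive_tool, never from a script. Its argument "series" is a list of rows, each a list of 7 numbers: the turn, a rotation vector about the tool's x, y, z in degrees, then the shift along the tool's x, y, z in cm, then the closure, from 0 (fully open) to 1 (shut). A call has 1 to 10 rows; each row is the pose to reach, as a shift and turn from the pose commanded when the call began, along the tool's axes at that moment; what a row does not reach only later rows make up. A row lasts 1/8 s, in which the tool goes at most 62.5 mm and 10.7 degrees, less where a joint would pass 70% of its speed; a pose out of reach is approached as far as the arm can. A call with a gripper value outside its range is refused whole. The fingers move at their own pace and stop on an object; "force" is the grip in N (left out, the last holds). Time passes only in rows, so rows that repeat a pose let the fingers close. It gives the time, the measured TCP pose, the force, the opening and the grip force at its end, in the units of the state.
- observe(): the state, without advancing time (a new reading comes with each control period).
- grab_frame(name): name is "scene" or "side" or "wrist"; returns (picture, depth): 480x640x3 uint8, red, green, blue; 480x640 float32, mm along the optical axis (not along the pixel's ray), 0 where there is no reading.
- camera_model(name): a dict with "camera_matrix" (3x3 intrinsics, pixels), "distortion" ([k1, k2, p1, p2, k3] as OpenCV has them; the pictures are not rectified), "pose" (4x4, takes a point from camera to world coordinates). Camera axes: x right, y up, looking along -z (the intrinsics and any distortion apply to the point x, -y, -z); pixel columns grow to the right and rows downward; lengths in mm; the calibration is good to about 2 mm. A picture is of the moment at which its call begins: read the wrist's pose just before it. camera_model takes no time and is no camera call; for the wrist camera it gives the pose at the moment of the call.
- job_done(): hands the job in; it is judged then, once.
The state is a dict: "clock": time; "qpos": joint angles; "dq": joint speeds; "tau": joint torques, N m; "eef_pos": TCP position; "eef_rot": TCP orientation; "contact_force": force on the tool from outside, world axes, zero at the start; "moment": the same for the moment, N m; "opening": opening from 0.0 (shut) to 1.0 (fully open); "finger_force": force on a finger pad.
Only numpy, scipy, OpenCV 4.12 (cv2) and the standard library are available. Lean on these libraries where they do the work, as an engineer would, in place of code of your own. Each camera call takes 0.05 s, during which the arm holds its last target. There are 200 camera calls.

### The job

The folding stay on the wooden tool case has just been refitted and needs a try-out. Raise the case's lid by its steel bar until the stay locks, let go so that the lid stands open by itself, then take the red grip at the stay's knee, fold the knee back down so that it unlocks, and leave the lid fully shut. Do not knock the black ink jar.

Things in the scene. Friction and masses are not known exactly. Their poses are not given: they have to be found in the camera images.
- case_lid (a joint): Angle of the 10 mm brown lid of the pale wooden case (160 deep, 220 wide, 100 mm high, brass corners, fixed to the bench): 0 = shut, as at the start; grows as its front rises. Hinged on the far upper edge. The lid goes up to 1.21 rad (stay straight). Let go above 1.13, a spring snaps the stay over centre within 1 s; it stands locked at 1.15 rad; let go lower, it sinks shut in about 2 s on a damper.
- lid_bar (a point): Middle of the steel bar, 10 mm thick, 110 mm long, parallel to the hinge, 50 mm ahead of the lid's front edge; 105 mm above the bench when shut. Turns with the lid: x points from bar to hinge, whose axis is 210 mm off along x and 5 mm along -z; y runs along the bar. Pinched across, it can turn between fingers that keep pointing down; about 5 N lifts the lid.
- knee_grip (a point): Middle of the red round grip on the stay's knee: 16 mm thick, 50 mm long, parallel to the hinge, its middle 60 mm left of the lid's left edge. It moves on an arc of 68 mm radius about stay_pivot. Lid shut: it hangs beside the case, 37 mm above the bench. Locked: 35 mm behind and 59 mm above stay_pivot (147 mm above the bench). Pinch it from above across its thickness, or push it.
- stay_pivot (a point): Fixed point on the axis about which the lower bar of the two-bar steel stay on the case's left side turns, level with the middle of the red grip; 125 mm ahead of and 12 mm below the hinge. x points to the hinge side, z up. To unlock, move the grip back (+x) and down along its arc: after 20 mm the stay is straight (lid up 3 degrees); from 55 mm on the lid sinks shut by itself, sooner it may relock.
- ink_jar: Dark grey, black-smeared ink jar, 85 mm wide, 119 mm high, loose, standing to the right of the case; origin at the centre of its underside. Leave it standing where it is.
Not all that is in view belongs to the job. What is shaped like the ink_jar but yellow is not meant.

How it is judged:
By the outcome, as a careful person would: the job done as asked, in the order asked, and still so for the second after the job is handed in, with the robot touching nothing.
It also fails if it takes over 48 s, if anything falls off the work surface, if the arm or the gripper's body presses on something with over 40 N, if the wrist force passes 120 N, or if a joint passes its speed limit or range.

## Working session

There is one attempt and no reset: what is moved stays moved. The work goes in short steps, Python scripts to look and compute and a tool call to move; the robot and the scene stay as the last step left them, time stands still between calls to the robot, and variables do not carry over. Pictures are saved under pics/ and viewed, at most 10 in all, crops included, and the job is handed in when it is done.

Besides the shell and the picture viewer there is one more tool, called after ">>>" by a JSON object that holds its "api" and its "payload", one argument or row to a line. drive_tool: Moves the arm, as the interface text tells. Its arguments: {"type":"object","properties":{"series":{"type":"array"},"force":{"type":"number"}},"required":["series"]}

```bash
mkdir -p pics; ls; cat > h.py <<'E'
from workcell import *
import numpy as np, cv2
from scipy.spatial.transform import Rotation as R
def save(p,n): cv2.imwrite('pics/'+n+'.png',p[:,:,::-1])
def cloud(n):
    m=camera_model(n); p,d=grab_frame(n)
    K=np.array(m["camera_matrix"]);D=np.array(m["distortion"],float);T=np.array(m["pose"])
    v,u=np.mgrid[0:480,0:640]
    q=cv2.undistortPoints(np.stack([u,v],-1).reshape(-1,1,2).astype(np.float64),K,D).reshape(480,640,2)
    P=np.stack([q[...,0]*d,-q[...,1]*d,-d],-1)@T[:3,:3].T+T[:3,3]
    P[d<=0]=np.nan
    return p,P
E
python3 - <<'E'
from h import *
for n in ("scene","side"):
    p,P=cloud(n); save(p,n+"1"); np.savez("pics/"+n+"1.npz",p=p,P=P); print(n,np.array(camera_model(n)["pose"])[:3,3].round())
s=observe(); print(s["clock"],s["eef_rot"],s["opening"])
E
```

```text
pics
scene [295. 454. 758.]
side [521. 852. 657.]
0.1 [-3.09291846e+00 -5.41773741e-01  2.06233580e-04] 1.0009572452241242
```

View pics/scene1.png

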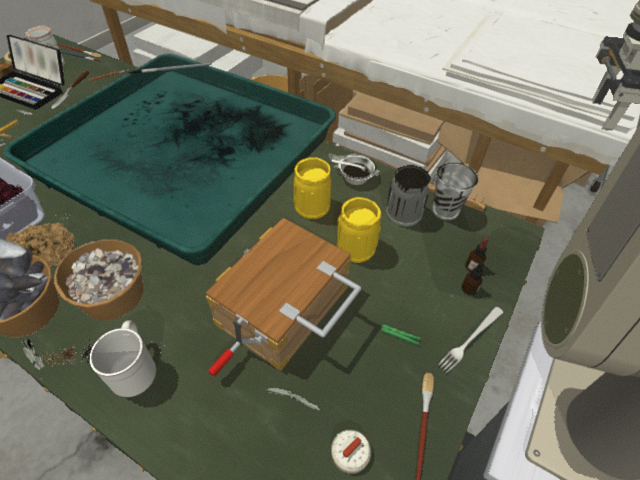

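View pics/side1.png

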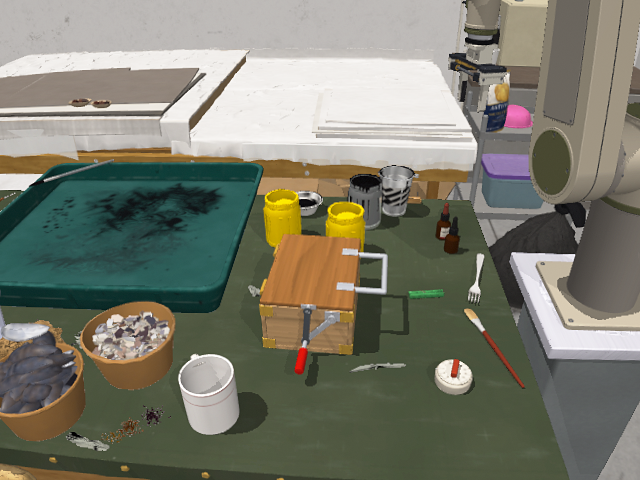

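The scene view shows the case centred at about (280,290). The bar runs around (340,310), the red grip is at (224,358) and the dark ink jar at (408,195), with two yellow jars at (312,188) and (359,230) near the case's right side. The side view agrees: bar (372,275), grip (301,358), dark jar (366,200).

```bash
python3 - <<'E'
from h import *
for n in("scene","side"):
    z=np.load(f"pics/{n}1.npz");p=z["p"];P=z["P"];h=cv2.cvtColor(p,cv2.COLOR_RGB2HSV);H,S,V=[h[...,i].astype(int) for i in range(3)]
    x,y,Z=P[...,0],P[...,1],P[...,2]
    def comps(m,name,mn=60):
        k,l,st,c=cv2.connectedComponentsWithStats(m.astype(np.uint8))
        for i in range(1,k):
            if st[i,4]>mn:
                q=P[l==i]; q=q[~np.isnan(q[:,0])]
                if len(q)<mn: continue
                print(n,name,c[i].round(),len(q),"med",np.median(q,0).round(),"lo",np.percentile(q,3,0).round(),"hi",np.percentile(q,97,0).round())
    near=(x>300)&(x<800)&(abs(y)<450)
    comps(near&((H<5)|(H>175))&(S>180)&(V>120)&(Z>15),"red")
    m=near&(S<50)&(V>110)&(Z>95)&(Z<125)
    comps(m,"steel")
    lid=near&(H>5)&(H<20)&(S>80)&(Z>100)&(Z<120)
    comps(lid,"lid",500)
    comps(near&(H>20)&(H<35)&(S>200)&(Z>20),"yellow",500)
    comps(near&(S<40)&(V<110)&(Z>30)&(Z<140),"grey",150)
    L=P[lid][:,:2].astype(np.float32); print("rect",cv2.minAreaRect(L))
    # bar: points steel
    k,l,st,c=cv2.connectedComponentsWithStats(m.astype(np.uint8)); i=1+np.argmax(st[1:,4]); b=P[l==i]; print("barrect",cv2.minAreaRect(b[:,:2].astype(np.float32)),b[:,2].max())
E
```

```text
scene red [220. 362.] 235 med [599. 252.  43.] lo [593. 228.  37.] hi [606. 274.  45.]
scene steel [460. 168.] 137 med [ 420. -377.  102.] lo [ 391. -381.   96.] hi [ 445. -367.  109.]
scene steel [454. 188.] 130 med [ 404. -303.  104.] lo [ 376. -324.   96.] hi [ 440. -297.  111.]
scene steel [323. 302.] 961 med [491. 106. 108.] lo [456.  23. 104.] hi [542. 147. 111.]
scene lid [277. 278.] 8732 med [588.  94. 108.] lo [514. -20. 106.] hi [665. 187. 110.]
scene yellow [311. 189.] 953 med [ 677. -150.   89.] lo [ 645. -212.   24.] hi [ 717. -137.  117.]
scene yellow [358. 227.] 1243 med [ 532. -102.   92.] lo [ 498. -158.   30.] hi [572. -83. 117.]
scene grey [447. 194.] 570 med [ 417. -309.   72.] lo [ 382. -364.   33.] hi [ 456. -301.  111.]
scene grey [407. 200.] 1058 med [ 481. -243.   79.] lo [ 453. -270.   33.] hi [ 526. -234.  114.]
scene grey [100. 361.] 247 med [762. 363.  60.] lo [750. 352.  32.] hi [767. 375.  87.]
rect ((572.878662109375, -58.7841796875), (527.0191040039062, 176.08059692382812), 82.5014419555664)
barrect ((500.27703857421875, 85.48688507080078), (132.67630
[... 610 characters left out ...]

side lid [312. 273.] 5926 med [594. 102. 109.] lo [517. -17. 105.] hi [667. 190. 111.]
side yellow [281. 214.] 1605 med [ 688. -148.   89.] lo [ 649. -212.   29.] hi [ 724. -135.  117.]
side yellow [346. 221.] 1272 med [ 538. -101.   96.] lo [ 500. -159.   60.] hi [577. -82. 117.]
side grey [375. 196.] 1233 med [ 476. -252.   81.] lo [ 390. -323.   34.] hi [ 531. -232.  117.]
side grey [306. 326.] 190 med [595. 206.  73.] lo [590. 203.  37.] hi [604. 207. 110.]
rect ((577.3624267578125, -61.376434326171875), (516.715576171875, 170.92713928222656), 84.12110137939453)
barrect ((500.2917175292969, 82.41437530517578), (132.4098358154297, 87.00102233886719), 87.31848907470703) 112.64100722180399
```

```bash
python3 - <<'E'
from h import *
for n in("scene","side"):
    z=np.load(f"pics/{n}1.npz");p=z["p"];P=z["P"];h=cv2.cvtColor(p,cv2.COLOR_RGB2HSV);H,S,V=[h[...,i].astype(int) for i in range(3)]
    x,y,Z=P[...,0],P[...,1],P[...,2]
    near=(x>440)&(x<800)&(y>-60)&(y<210)
    for m,nm in((near&(H>5)&(H<20)&(S>80)&(Z>103)&(Z<120),"lid"),(near&(S<50)&(V>110)&(Z>95)&(Z<125)&(x<480),"bar"),((x>500)&(x<700)&(y>200)&(y<320)&((H<5)|(H>175))&(S>180)&(Z>25),"grip")):
        k,l,st,c=cv2.connectedComponentsWithStats(m.astype(np.uint8)); i=1+np.argmax(st[1:,4]); q=P[l==i]
        print(n,nm,cv2.minAreaRect(q[:,:2].astype(np.float32)),q[:,2].max(), cv2.fitLine(q[:,:2].astype(np.float32),cv2.DIST_HUBER,0,.01,.01).ravel())
s=observe();print(R.from_rotvec(s["eef_rot"]).as_matrix().round(3),s["eef_pos"])
E
```

```text
scene lid ((591.4051513671875, 81.09044647216797), (220.5222930908203, 164.41676330566406), 87.0805435180664) 112.67429699865477 [4.8468027e-02 9.9882472e-01 5.8871887e+02 8.9093658e+01]
scene bar ((466.59814453125, 88.0075912475586), (119.5755615234375, 25.588336944580078), 89.66370391845703) 111.00658389276418 [4.3319210e-02 9.9906129e-01 4.6157108e+02 9.2810020e+01]
scene grip ((599.4447021484375, 251.097412109375), (47.82944107055664, 14.732949256896973), 86.54788970947266) 46.59891210692342 [6.2040471e-02 9.9807364e-01 5.9812378e+02 2.5195061e+02]
side lid ((592.113525390625, 81.06302642822266), (224.44650268554688, 161.59429931640625), 86.93402862548828) 112.65540365968354 [2.1094739e-02 9.9977750e-01 5.9387134e+02 9.3195076e+01]
side bar ((468.0862731933594, 89.8099594116211), (118.85211181640625, 25.109472274780273), 89.2796859741211) 111.58644135726763 [4.7901727e-02 9.9885207e-01 4.6373068e+02 9.4687553e+01]
side grip ((601.4103393554688, 251.55056762695312), (51.104347229003906, 15.748696327209473), 86.0595703125) 46.633935465100194 [5.8418926e-02 9.9829215e-01 6.0059930e+02 2.5688120e+02]
[[ 0.94   0.34  -0.   ]
 [ 0.34  -0.94   0.002]
 [ 0.    -0.002 -1.   ]] [ 203.83482311 -563.83161193  239.72324653]
```

>>> {"api": "drive_tool", "payload": {
  "series": [
    [0,0,-67,46.4,-52.5,0,0.55],
    [0,0,-67,46.4,-52.5,0,0.55],
    [0,0,-67,46.4,-52.5,0,0.55],
    [0,0,-67,46.4,-52.5,0,0.55],
    [0,0,-67,46.4,-52.5,0,0.55],
    [0,0,-67,46.4,-52.5,0,0.55],
    [0,0,-67,46.4,-52.5,0,0.55],
    [0,0,-67,46.4,-52.5,0,0.55],
    [0,0,-67,46.4,-52.5,0,0.55],
    [0,0,-67,46.4,-52.5,0,0.55]
  ],
  "force": 20
}}

```text
clock: 1.35
eef_pos: [434.3, 18.9, 240.6]
eef_rot: [2.281, 2.16, 0.0]
contact_force: [1.1, -0.4, 0.2]
opening: 0.45
finger_force: 0.0
```

```bash
cat >> h.py <<'E'
d=np.array([np.cos(np.radians(-3)),np.sin(np.radians(-3)),0]); a=np.array([-d[1],d[0],0])
C=np.array([591.8,81,0]); HG=C+80*d+[0,0,100]; BAR=C-130*d+[0,0,105]; GR=C+170*a-[0,0,0]; PIV=GR-45*d+[0,0,88]
def plan(tcps,yd=d):
    "shifts in cm / turn in deg (tool axes) to reach TCP world positions, tool down with y along yd"
    s=observe(); R0=R.from_rotvec(s["eef_rot"]).as_matrix()
    z=np.array([0,0,-1.]); Rt=np.stack([np.cross(yd,z),yd,z],1)
    t=np.degrees(R.from_matrix(R0.T@Rt).as_rotvec())
    print("clk",s["clock"],"tcp",np.round(s["eef_pos"],1),"F",np.round(s["contact_force"],1),"open",round(s["opening"],3),"turn",t.round(1))
    for q in np.atleast_2d(tcps): print((R0.T@(q-s["eef_pos"])/10).round(2))
E
python3 -c "
from h import *
print(BAR,HG,PIV); plan([BAR+[0,0,130]])"
```

```text
[461.97816048  87.80367431 105.        ] [671.69036278  76.8131235  100.        ] [555.7587835  253.12213894  88.        ]
clk 1.35 tcp [434.3  18.9 240.6] F [ 1.1 -0.4  0.2] open 0.45 turn [ 0.   0.  -0.1]
[7.03 2.39 0.56]
```

>>> {"api": "drive_tool", "payload": {
  "series": [
    [0,0,0,5,1.7,1,0.55],
    [0,0,0,7.0,2.4,3,0.55],
    [0,0,0,7.0,2.4,3,0.55],
    [0,0,0,7.0,2.4,3,0.55]
  ]
}}

```text
clock: 1.85
eef_pos: [461.6, 84.9, 210.8]
eef_rot: [-2.281, -2.16, 0.001]
contact_force: [1.5, 1.1, 0.3]
opening: 0.451
finger_force: 0.0
```

```bash
python3 - <<'E'
from h import *
p,P=cloud("wrist"); save(p,"w1"); plan([BAR-[0,0,0]])
h=cv2.cvtColor(p,cv2.COLOR_RGB2HSV);H,S,V=[h[...,i].astype(int) for i in range(3)]
x,y,Z=P[...,0],P[...,1],P[...,2]
m=(S<60)&(V>90)&(Z>98)&(Z<118)&(x<480)&(x>440)&(y>20)&(y<160)
q=P[m];print(len(q)); 
if len(q)>20: print(np.median(q,0),cv2.minAreaRect(q[:,:2].astype(np.float32)),cv2.fitLine(q[:,:2].astype(np.float32),cv2.DIST_HUBER,0,.01,.01).ravel())
E
```

```text
clk 1.9 tcp [461.9  84.6 211.3] F [0.6 0.3 0.1] open 0.448 turn [ 0.   0.  -0.2]
[ 3.200e-01 -1.000e-02  1.063e+01]
2252
[462.60660016  93.90856046 108.72885103] ((469.0376281738281, 87.7298812866211), (118.92182922363281, 26.02837562561035), 87.52754211425781) [4.1666556e-02 9.9913156e-01 4.6256653e+02 9.2582909e+01]
```

View pics/w1.png

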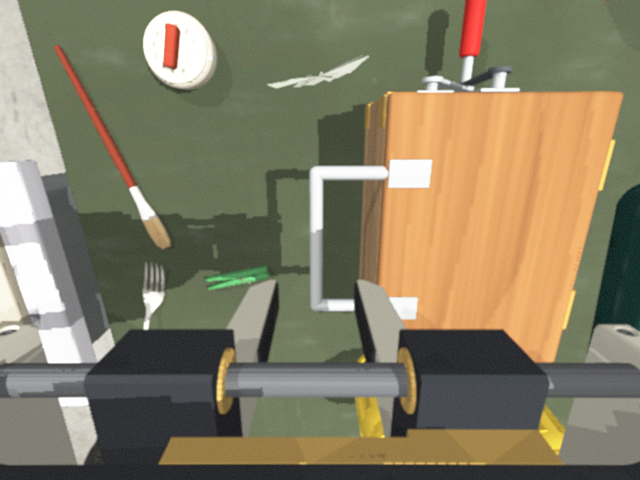

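The wrist view shows the bar (x≈317, y 170–305) centred between the fingers, with the lid edge at x≈385 clear of the right finger. So I descend and close.

>>> {"api": "drive_tool", "payload": {
  "series": [
    [0,0,0,0.3,0,5,0.55],
    [0,0,0,0.3,0,9,0.55],
    [0,0,0,0.3,0,10.3,0.55],
    [0,0,0,0.3,0,10.3,0.7],
    [0,0,0,0.3,0,10.3,1],
    [0,0,0,0.3,0,10.3,1],
    [0,0,0,0.3,0,10.3,1],
    [0,0,0,0.3,0,10.3,1]
  ],
  "force": 20
}}

```text
clock: 2.9
eef_pos: [461.6, 88.6, 108.7]
eef_rot: [-2.281, -2.16, 0.001]
contact_force: [-7.4, -0.7, 8.4]
opening: 0.098
finger_force: 20.0
```

```bash
python3 - <<'E'
from h import *
s=observe(); e=s["eef_pos"]
r=[]
for th in np.linspace(0,1.18,21)[1:]:
    r.append(HG+d*(-210*np.cos(th)+5*np.sin(th))+[0,0,210*np.sin(th)+5*np.cos(th)+3])
off=e-(BAR+[0,0,3]); print(off.round(1),s["finger_force"]); off=off*[1,1,1]
plan(np.array(r)+off*1)
E
```

```text
[-0.3  0.8  0.7] 20.001001954078674
clk 2.9 tcp [461.6  88.6 108.7] F [-7.4 -0.7  8.4] open 0.098 turn [-0.   0.  -0.1]
[ 0.    0.06 -1.24]
[ 0.    0.2  -2.47]
[ 0.    0.41 -3.69]
[ 0.    0.69 -4.9 ]
[ 0.    1.05 -6.08]
[ 0.    1.47 -7.25]
[ 0.    1.96 -8.39]
[ 0.    2.52 -9.5 ]
[ 1.000e-02  3.140e+00 -1.057e+01]
[ 1.00e-02  3.82e+00 -1.16e+01]
[ 1.000e-02  4.560e+00 -1.259e+01]
[ 1.000e-02  5.360e+00 -1.354e+01]
[ 1.000e-02  6.210e+00 -1.444e+01]
[ 1.000e-02  7.120e+00 -1.528e+01]
[  0.02   8.07 -16.08]
[  0.02   9.07 -16.81]
[  0.02  10.11 -17.48]
[  0.02  11.19 -18.09]
[  0.02  12.3  -18.64]
[  0.03  13.45 -19.12]
```

>>> {"api": "drive_tool", "payload": {
  "series": [
    [0,0,0,0,0.06,-1.24,1],
    [0,0,0,0,0.2,-2.47,1],
    [0,0,0,0,0.41,-3.69,1],
    [0,0,0,0,0.69,-4.9,1],
    [0,0,0,0,1.05,-6.08,1],
    [0,0,0,0,1.47,-7.25,1],
    [0,0,0,0,1.96,-8.39,1],
    [0,0,0,0,2.52,-9.5,1],
    [0,0,0,0,3.14,-10.57,1],
    [0,0,0,0,3.82,-11.6,1]
  ]
}}

```text
clock: 4.15
eef_pos: [498.2, 86.5, 224.9]
eef_rot: [-2.278, -2.158, 0.005]
contact_force: [-16.8, 0.9, 9.4]
opening: 0.1
finger_force: 20.0
```

```bash
python3 - <<'E'
from h import *
s=observe(); e=s["eef_pos"]
off=np.array([-.3,.8,.7])
r=[HG+d*(-210*np.cos(th)+5*np.sin(th))+[0,0,210*np.sin(th)+5*np.cos(th)+3]+off for th in np.linspace(.59,1.18,11)]
plan(np.array(r)); print(s["finger_force"])
E
```

```text
clk 4.15 tcp [498.2  86.5 224.9] F [-16.8   0.9   9.4] open 0.1 turn [-0.3  0.  -0.1]
[0.02 0.17 0.02]
[ 0.02  0.91 -0.98]
[ 0.02  1.7  -1.92]
[ 0.02  2.55 -2.83]
[ 0.02  3.45 -3.68]
[ 0.02  4.4  -4.47]
[ 0.03  5.4  -5.21]
[ 0.03  6.44 -5.88]
[ 0.03  7.51 -6.5 ]
[ 0.03  8.62 -7.05]
[ 0.03  9.76 -7.53]
20.00346064567566
```

>>> {"api": "drive_tool", "payload": {
  "series": [
    [0,0,0,0,0.74,-1.0,1],
    [0,0,0,0,1.53,-1.94,1],
    [0,0,0,0,2.38,-2.85,1],
    [0,0,0,0,3.28,-3.7,1],
    [0,0,0,0,4.23,-4.49,1],
    [0,0,0,0,5.23,-5.23,1],
    [0,0,0,0,6.27,-5.9,1],
    [0,0,0,0,7.34,-6.52,1],
    [0,0,0,0,8.45,-7.07,1],
    [0,0,0,0,9.59,-7.55,1]
  ]
}}

```text
clock: 5.4
eef_pos: [597.0, 81.1, 301.6]
eef_rot: [2.28, 2.159, 0.004]
contact_force: [-1.8, 0.7, 2.1]
opening: 0.098
finger_force: 20.0
```

```bash
python3 - <<'E'
from h import *
s=observe(); v=s["eef_pos"]-[0,0,3]-HG; print(s["finger_force"],"theta",np.arctan2(v[2],-v@d)-np.arctan2(5,210), "r",np.hypot(v[2],v@d))
p,P=cloud("side"); save(p,"s2"); plan([s["eef_pos"]])
E
```

```text
19.99973326921463 theta 1.1865870554510414 r 212.22206326193486
clk 5.45 tcp [598.1  81.  302. ] F [-1.7  0.3  5. ] open 0.1 turn [ 0.3 -0.  -0.1]
[ 0.   -0.12  0.04]
```

View pics/s2.png

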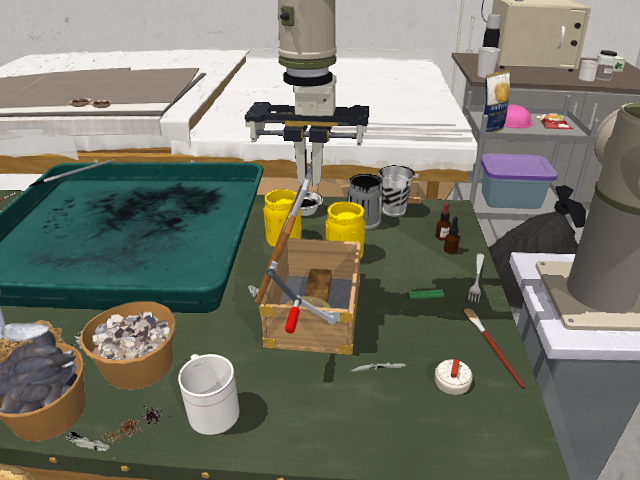

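The lid is up at about 1.18 rad, with the bar pinched at (305,183). The knee grip at (293,318) is still just short of snapping, so I release and wait.

>>> {"api": "drive_tool", "payload": {
  "series": [
    [0,0,0,0,0,0,0.5],
    [0,0,0,0,0,0,0.5],
    [0,0,0,0,0,0,0.5],
    [0,0,0,0,0,0,0.5],
    [0,0,0,0,0,0,0.5],
    [0,0,0,0,0,-2,0.5],
    [0,0,0,0,0,-5,0.5],
    [0,0,0,0,0,-8,0.5],
    [0,0,0,0,0,-8,0.5],
    [0,0,0,0,0,-8,0.5]
  ]
}}

```text
clock: 6.7
eef_pos: [595.9, 81.1, 379.1]
eef_rot: [2.281, 2.16, 0.0]
contact_force: [-0.3, -0.3, -0.3]
opening: 0.497
finger_force: 0.0
```

```bash
python3 - <<'E'
from h import *
p,P=cloud("side"); save(p,"s3")
for n in("side","scene"):
    p,P=cloud(n);h=cv2.cvtColor(p,cv2.COLOR_RGB2HSV);H,S,V=[h[...,i].astype(int) for i in range(3)];x,y,Z=P[...,0],P[...,1],P[...,2]
    m=(x>500)&(x<700)&(y>200)&(y<320)&((H<5)|(H>175))&(S>180)&(Z>25)
    q=P[m]; print(n,len(q),np.median(q,0).round(1),cv2.minAreaRect(q[:,:2].astype(np.float32)),q[:,2].max())
print(PIV+35*d+[0,0,59]); plan([PIV+35*d+[0,0,59+3]])
E
```

```text
side 237 [590.5 260.3 152.1] ((590.9588623046875, 253.05589294433594), (50.88969039916992, 14.925471305847168), 87.19622039794922) 156.59940086934319
scene 313 [587.4 253.5 152.2] ((589.1319580078125, 251.55821228027344), (48.275657653808594, 13.74306583404541), 87.17343139648438) 156.12251051712076
[590.71081721 251.29038047 147.        ]
clk 6.85 tcp [595.4  81.1 377.7] F [0.2 0.1 0.2] open 0.497 turn [-0.1  0.  -0.1]
[16.97 -1.35 22.77]
```

View pics/s3.png

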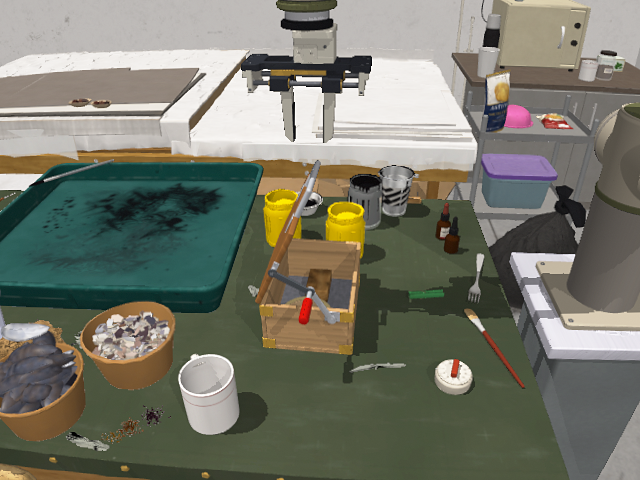

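The stay is locked: the lid stands alone and the red grip is at (306,306), measured at about (590.5, 252, 147) as predicted. Next I go over the grip, slightly towards its outer end.

>>> {"api": "drive_tool", "payload": {
  "series": [
    [0,0,0,6,-0.5,0,0.5],
    [0,0,0,12,-1,0,0.5],
    [0,0,0,17.8,-1.4,0,0.5],
    [0,0,0,17.8,-1.4,2,0.5],
    [0,0,0,17.8,-1.4,8,0.5],
    [0,0,0,17.8,-1.4,14,0.5],
    [0,0,0,17.8,-1.4,16,0.5],
    [0,0,0,17.8,-1.4,16,0.5]
  ],
  "force": 30
}}

```text
clock: 7.85
eef_pos: [590.8, 259.2, 217.9]
eef_rot: [-2.28, -2.159, 0.005]
contact_force: [0.8, 0.7, 0.6]
opening: 0.495
finger_force: 0.0
```

```bash
python3 - <<'E'
from h import *
p,P=cloud("wrist"); save(p,"w2")
h=cv2.cvtColor(p,cv2.COLOR_RGB2HSV);H,S,V=[h[...,i].astype(int) for i in range(3)];x,y,Z=P[...,0],P[...,1],P[...,2]
m=(x>500)&(x<700)&(y>200)&(y<320)&((H<5)|(H>175))&(S>180)&(Z>100)
q=P[m]; print(len(q)); 
if len(q)>10: print(cv2.minAreaRect(q[:,:2].astype(np.float32)),q[:,2].max())
plan([PIV+35*d+8*a+[0,0,59+3]])
E
```

```text
1319
((589.9251098632812, 251.87786865234375), (48.936607360839844, 13.65400218963623), 86.32462310791016) 155.46595539411373
clk 7.9 tcp [592.1 259.7 220.6] F [-0.   1.1  0.1] open 0.496 turn [ 0.1 -0.  -0.1]
[-0.05 -0.1   7.06]
```

View pics/w2.png

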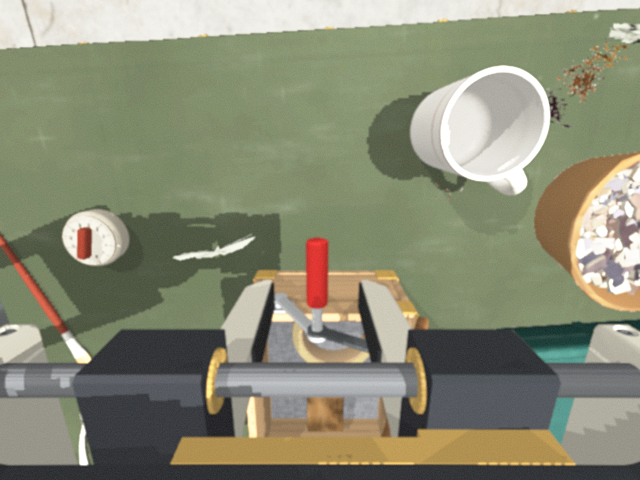

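The grip at (317,270) lies centred between the open fingers. I descend and close.

>>> {"api": "drive_tool", "payload": {
  "series": [
    [0,0,0,0,-0.05,4,0.5],
    [0,0,0,0,-0.05,7,0.5],
    [0,0,0,0,-0.05,7,0.5],
    [0,0,0,0,-0.05,7,1],
    [0,0,0,0,-0.05,7,1],
    [0,0,0,0,-0.05,7,1]
  ],
  "force": 30
}}

```text
clock: 8.65
eef_pos: [592.0, 259.9, 150.9]
eef_rot: [2.281, 2.159, 0.004]
contact_force: [-0.3, -0.1, -0.5]
opening: 0.223
finger_force: 0.0
```

```bash
python3 - <<'E'
from h import *
s=observe(); e=s["eef_pos"]; P0=PIV+8*a+[0,0,3]; off=e-(P0+35*d+[0,0,59]); print(off.round(1),s["finger_force"])
f0=np.arctan2(59,35); L=np.array([4,8,12,16,20,26,32,38,44,50,56,62,68,72]); f=f0-L/68
plan(P0+off+68*(np.cos(f)[:,None]*d+np.sin(f)[:,None]*[0,0,1]) - (68.6-68)*0)
E
```

```text
[0.9 0.6 0.9] 0.0
clk 8.65 tcp [592.  259.9 150.9] F [-0.3 -0.1 -0.5] open 0.223 turn [ 0.1 -0.1 -0.1]
[0.   0.31 0.27]
[0.   0.63 0.5 ]
[0.   0.94 0.75]
[0.   1.23 1.02]
[0.   1.51 1.31]
[0.   1.9  1.77]
[0.   2.24 2.27]
[0.   2.54 2.79]
[0.   2.79 3.33]
[0.   2.99 3.9 ]
[0.   3.14 4.48]
[0.   3.24 5.07]
[0.   3.28 5.67]
[0.   3.28 6.07]
```

Still closing, so I give it two more rows.

>>> {"api": "drive_tool", "payload": {
  "series": [
    [0,0,0,0,0,0,1],
    [0,0,0,0,0,0,1]
  ]
}}

```text
clock: 8.9
eef_pos: [591.7, 259.8, 150.1]
eef_rot: [2.281, 2.16, 0.002]
contact_force: [0.5, 0.9, 4.3]
opening: 0.165
finger_force: 30.0
```

>>> {"api": "drive_tool", "payload": {
  "series": [
    [0,0,0,0,0.31,0.25,1],
    [0,0,0,0,0.63,0.5,1],
    [0,0,0,0,0.94,0.75,1],
    [0,0,0,0,1.23,1.02,1],
    [0,0,0,0,1.51,1.31,1],
    [0,0,0,0,1.9,1.77,1],
    [0,0,0,0,2.24,2.27,1],
    [0,0,0,0,2.54,2.79,1],
    [0,0,0,0,2.79,3.33,1],
    [0,0,0,0,2.99,3.9,1]
  ]
}}

```text
clock: 10.15
eef_pos: [620.5, 258.1, 109.3]
eef_rot: [-2.28, -2.16, 0.002]
contact_force: [-4.8, 2.0, 2.6]
opening: 0.161
finger_force: 30.0
```

>>> {"api": "drive_tool", "payload": {
  "series": [
    [0,0,0,0,0.08,0.3,1],
    [0,0,0,0,0.15,0.58,1],
    [0,0,0,0,0.2,0.88,1],
    [0,0,0,0,0.25,1.17,1],
    [0,0,0,0,0.28,1.47,1],
    [0,0,0,0,0.29,1.77,1],
    [0,0,0,0,0.29,2.17,1],
    [0,0,0,0,0.29,2.17,1]
  ]
}}

```text
clock: 11.15
eef_pos: [624.2, 257.9, 88.0]
eef_rot: [2.281, 2.16, 0.001]
contact_force: [0.6, 4.6, -2.7]
opening: 0.163
finger_force: 30.0
```

```bash
python3 - <<'E'
from h import *
p,P=cloud("side"); save(p,"s4"); s=observe(); print(s["eef_pos"],s["contact_force"],s["finger_force"])
E
```

```text
[624.25315814 257.9283719   88.11691331] [ 1.09877107  5.1972526  -2.94260278] 29.998740255832672
```

View pics/s4.png

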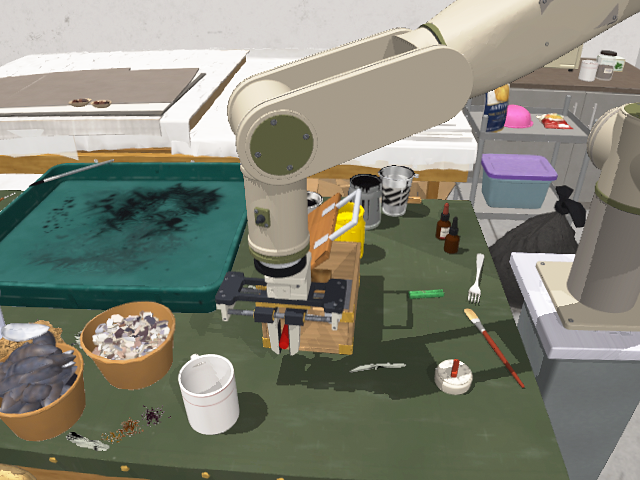

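The lid is part-way down (bar at about (345,215)) and the pinched grip is at (285,338), past the free-sinking point. I release and retreat upwards.

>>> {"api": "drive_tool", "payload": {
  "series": [
    [0,0,0,0,0,0,0.5],
    [0,0,0,0,0,0,0.5],
    [0,0,0,0,0,0,0.5],
    [0,0,0,0,0,0,0.5],
    [0,0,0,0,0,-3,0.5],
    [0,0,0,2,0,-8,0.5],
    [0,0,0,5,0,-14,0.5],
    [0,0,0,5,0,-20,0.5],
    [0,0,0,5,0,-20,0.5],
    [0,0,0,5,0,-20,0.5]
  ]
}}

```text
clock: 12.45
eef_pos: [626.8, 307.7, 288.6]
eef_rot: [2.281, 2.16, 0.001]
contact_force: [-0.2, -0.7, -0.5]
opening: 0.499
finger_force: 0.0
```

>>> {"api": "drive_tool", "payload": {
  "series": [
    [0,0,0,0,0,0,0.5],
    [0,0,0,0,0,0,0.5],
    [0,0,0,0,0,0,0.5],
    [0,0,0,0,0,0,0.5],
    [0,0,0,0,0,0,0.5],
    [0,0,0,0,0,0,0.5],
    [0,0,0,0,0,0,0.5],
    [0,0,0,0,0,0,0.5],
    [0,0,0,0,0,0,0.5],
    [0,0,0,0,0,0,0.5]
  ]
}}

```text
clock: 13.7
eef_pos: [626.6, 307.8, 288.4]
eef_rot: [-2.281, -2.16, -0.0]
contact_force: [-0.2, -0.4, -0.0]
opening: 0.499
finger_force: 0.0
```

```bash
python3 - <<'E'
from h import *
a0,b0=cloud("side"); save(a0,"s5")
for n in("side","scene"):
    p,P=cloud(n);h=cv2.cvtColor(p,cv2.COLOR_RGB2HSV);H,S,V=[h[...,i].astype(int) for i in range(3)];x,y,Z=P[...,0],P[...,1],P[...,2]
    q=P[(x>500)&(x<700)&(y>200)&(y<320)&((H<5)|(H>175))&(S>180)&(Z>25)&(Z<170)]; print(n,len(q),np.median(q,0).round(1) if len(q) else '')
    q=P[(S<60)&(V>110)&(Z>90)&(Z<330)&(x<475)&(x>440)&(y>20)&(y<160)]; print("bar",len(q),np.median(q,0).round(1))
    q=P[(S<40)&(V<110)&(Z>30)&(Z<140)&(y<-200)&(y>-290)&(x>430)&(x<560)]; print("jar",len(q),np.median(q,0).round())
E
```

```text
side 227 [600.4 257.8  42.7]
bar 243 [463.1  91.4 108. ]
jar 776 [ 485. -242.   84.]
scene 253 [598.  252.1  42.5]
bar 374 [461.3  90.5 107.6]
jar 1090 [ 482. -243.   80.]
```

View pics/s5.png

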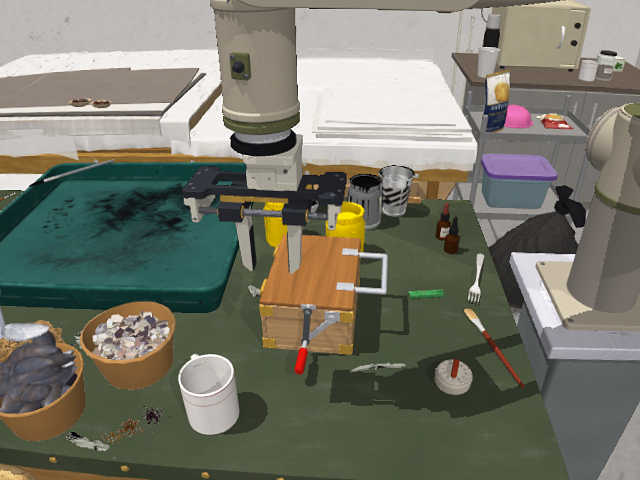

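The lid is shut, with the bar at (372,275) and the grip at (301,358) both back where they started. The ink jar at (366,200) has not moved, and the arm is clear, so I hand the job in.

```bash
python3 -c "
from workcell import *
print(job_done())"
```

```text
the job is handed in; nothing more can be done
None
```

I raised the lid by its bar until the stay locked, let go so it stood open on its own, then unlocked it at the red grip; the lid is now fully shut, the ink jar is where it was, and I handed the job in at about 14 s (no verdict was shown).

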